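Lock the catch cup under the rock crusher

ROBOT

A 6-joint arm with a two-finger parallel gripper is mounted at the origin on the work surface. World frame = base frame: x ahead of the robot, y to its left, z up, the work surface at z = 0. Lengths are in m, angles in degrees, forces in N, time in s.
With the tool pointing down it reaches from about 0.375 to 0.9 m from the base axis. Payload 3.1 kg.
Tool frame: the origin (TCP) lies at the very end of the fingers, on their centre line; the grasp point (between the pads) lies 19 mm behind it; z points along the fingers, y is the direction in which the jaws open and shut (so a half turn about z gives the same grasp; the last joint's range is limited). The gripper opens to 87 mm and grips with 3 to 60 N. Pads are 19 mm wide; open, the fingers measure 117 mm over their backs; the gripper's body (75 mm by 190 mm) begins 51 mm behind the grasp point.
Start: joints at [-74.284, 30.224, 82.088, -0, 67.689, -10.227], TCP at [0.273, -0.562, 0.223] pointing down, gripper open.
Joint ranges: [-176.69, 176.69], [-43.24, 126.21], [12.49, 139.97], [-82, 262], [0, 151.66], [-163.58, 163.58]. Speed limits (degrees/s): [159.86, 159.86, 180, 180, 180, 180].

INTERFACE

Orientations are given as a 3x3 rotation matrix whose columns are the frame's x, y, z axes.
In Python, from rig import read_state, capture, hand_in gives the robot as it stands. The module is installed in compiled form; this text tells all that it offers.
- The arm moves only by the tool move_arm, never from a script. Its arguments are lists of equal length, an entry for each row: "linear": the shift along the tool's x, y, z in cm, a list of three; "angular": the turn, a rotation vector about the tool's x, y, z in rad, a list of three; "fingers": the gripper command: -1 is fully open, 1 is shut, values between are in proportion. In form: {"linear": [[tx, ty, tz], ...], "angular": [[wx, wy, wz], ...], "fingers": [fingers, ...]}. A call has 1 to 12 rows; each row is the pose to reach, as a shift and turn from the pose measured when the call began, along the tool's axes at that moment; what a row does not reach only later rows make up. A row lasts 1/12 s, in which the tool goes at most 41.7 mm and 7.16 degrees, less where a joint would pass 70% of its speed; a pose out of reach is approached as far as the arm can. A call with a gripper value outside its range is refused whole. The fingers move at their own pace and stop on an object; the grip force is fixed at half the most. Time passes only in rows, so rows that repeat a pose let the fingers close. It gives the time, the measured TCP pose, the force and the opening at its end, in the units of the state.
- read_state(): the state, without advancing time (a new reading comes with each control period).
- capture(name): name is "side" or "top" or "wrist"; returns a dict with "color" (384x512x3 uint8, red, green, blue), "fx", "fy", "cx", "cy" (pixels), "view" (4x4, takes a point from world to camera coordinates); the wrist camera has in their place "hand_eye" (4x4, takes a point from camera to tool coordinates, whose origin is the TCP and whose axes are the flange's). Camera axes: x right, y down, z forward; pixel columns grow to the right and rows downward; lengths in m; the calibration is good to about 2 mm. A picture is of the moment at which its call begins: read the wrist's pose just before it. There is no depth.
- hand_in(): hands the job in, once; it reports no verdict.
The state is a dict: "time_s": time; "joint_positions": joint angles; "qvel": joint speeds; "tau": joint torques, N m; "position": TCP position; "tcp_rot": TCP orientation; "force": force on the tool from outside, world axes, zero at the start; "moment": the same for the moment, N m; "opening": opening from 0.0 (shut) to 1.0 (fully open).
Only numpy, scipy, OpenCV 4.12 (cv2) and the standard library are available. Lean on these libraries where they do the work, as an engineer would, in place of code of your own. Each camera call takes 0.05 s, during which the arm holds its last target. There are 200 camera calls.

TASK

Get the rock crusher ready to run: take the tall catch cup with the two lugs by its handle and offer it up from below into the crusher's collar, handle swung out to the left so that the lugs pass through the two gaps. Turn it anticlockwise (seen from above) until the handle points straight out from the machine's front, let it down so that the lugs drop into their pockets, and let go, leaving it hanging level and locked; leave the low plain dipper where it is.

Things in the scene. Friction and masses are not known exactly. Their poses are not given: they have to be found in the camera images.
- cup_center (a point): Steel catch cup, 64 mm wide, 80 tall, upright, 0.25 kg. Point: on its axis, half-way up. z up; handle along its -x. Two lugs near the rim, at -x (over the handle) and +x: 47 mm out from the axis, 16 wide, undersides 28 mm above this point. To lock: enter the collar from below with the cup's x 50 deg clockwise (from above) of the collar's x, raise, turn 50 deg anticlockwise, lower.
- cup_handle (a point): Grip point of the catch cup: middle of its level black handle, 16 mm wide, 18 high, running 60 to 155 mm from the cup's axis. Point: 110 mm from the axis along the cup's -x, 34 mm above the cup's underside. Axes as cup_center.
- collar (a point): Fixed ring on the blue crusher's left, 116 mm wide, open above. Point: on its axis at pocket-floor height, 175 mm up. Locked: cup x along this x (handle to -x, the way the fan front faces), lugs in 42 deg pockets with stops behind. Ledge: 6 mm thick, 76 mm hole, 46 deg gaps. A bump precedes each pocket: turn with lug undersides 7 to 17 mm above this point. Ring top +18, chute end +47 mm.
- dipper_center (a point): Plain dipper, not to be used: low steel vessel, 86 mm wide, 40 mm tall, smooth rim without lugs, with a similar black handle along its own -x reaching 155 mm from its axis. Point: on its axis, half-way up (20 mm above the table).

How it is judged:
By the outcome, as a careful person would: the job done as asked, in the order asked, and still so for the second after the job is handed in, with the robot touching nothing.
It also fails if it takes over 45 s, if anything falls off the work surface, if the arm or the gripper's body presses on something with over 40 N, if the wrist force passes 120 N, or if a joint passes its speed limit or range.

## Working session

There is one attempt and no reset: what is moved stays moved. The work goes in short steps, Python scripts to look and compute and a tool call to move; the robot and the scene stay as the last step left them, time stands still between calls to the robot, and variables do not carry over. Pictures are saved under pics/ and viewed, about 8 in all and at most 12, crops included, and the job is handed in when it is done.

Besides the shell and the picture viewer there is one more tool, called after ">>>" as name(argument=value, ...), one argument or row to a line, values as JSON. move_arm: Moves the arm, as the interface text tells. Its arguments: {"type":"object","properties":{"linear":{"type":"array"},"angular":{"type":"array"},"fingers":{"type":"array"}},"required":["linear","angular","fingers"]}

```bash
mkdir -p pics; cat > h.py <<'E'
import numpy as np, cv2
from rig import read_state, capture, hand_in
def cam(name):
    s=read_state(); c=capture(name)
    if name=="wrist":
        T=np.eye(4); T[:3,:3]=np.array(s["tcp_rot"]); T[:3,3]=s["position"]
        c["view"]=np.linalg.inv(T@np.array(c["hand_eye"]))
    c["view"]=np.array(c["view"]); return c
def save(c,fn): cv2.imwrite("pics/"+fn,cv2.cvtColor(c["color"],cv2.COLOR_RGB2BGR))
def proj(c,P):
    p=c["view"][:3,:3]@np.array(P,float)+c["view"][:3,3]
    return np.array([c["fx"]*p[0]/p[2]+c["cx"],c["fy"]*p[1]/p[2]+c["cy"]])
def onz(c,uv,z):
    R=c["view"][:3,:3];t=c["view"][:3,3]; o=-R.T@t
    d=R.T@np.array([(uv[0]-c["cx"])/c["fx"],(uv[1]-c["cy"])/c["fy"],1]); return o+d*(z-o[2])/d[2]
E
python3 - <<'E'
from h import *
import pickle
ims=[]
for n in("top","side","wrist"):
    c=cam(n);ims.append(c);R=c["view"][:3,:3]
    print(n,c["fx"],c["cx"],c["cy"],"pos",(-R.T@c["view"][:3,3]).round(3),"fwd",R[2].round(2))
    save(c,n+"0.png")
pickle.dump(ims,open("c0.pkl","wb"))
a=np.hstack([cv2.cvtColor(i["color"],cv2.COLOR_RGB2BGR) for i in ims[1:]])
cv2.imwrite("pics/sw.png",cv2.resize(a,(800,300),interpolation=cv2.INTER_AREA))
c=ims[0]; cv2.imwrite("pics/topbig.png",cv2.resize(cv2.cvtColor(c["color"],cv2.COLOR_RGB2BGR),(800,600)))
s=read_state();print(s["tcp_rot"],s["position"],s["force"])
E
```

```text
top 460.2404812336365 264.6035532181143 199.39801766556727 pos [0.385 0.139 1.065] fwd [ 0.17 -0.02 -0.99]
side 378.3685884991453 255.77680239673467 191.50044106364092 pos [0.24  0.433 0.642] fwd [ 0.48 -0.48 -0.74]
wrist 282.600624323091 257.9059409027362 188.21490779992627 pos [ 0.334 -0.532  0.383] fwd [-0.22 -0.1  -0.97]
[[ 8.99192524e-01  4.37553005e-01 -4.14863957e-04]
 [ 4.37553095e-01 -8.99191236e-01  1.55236998e-03]
 [ 3.06202114e-04 -1.57740448e-03 -9.99998709e-01]] [ 0.27332965 -0.56146995  0.22180513] [ 0.16715532 -0.37022778  0.4849062 ]
```

View pics/topbig.png

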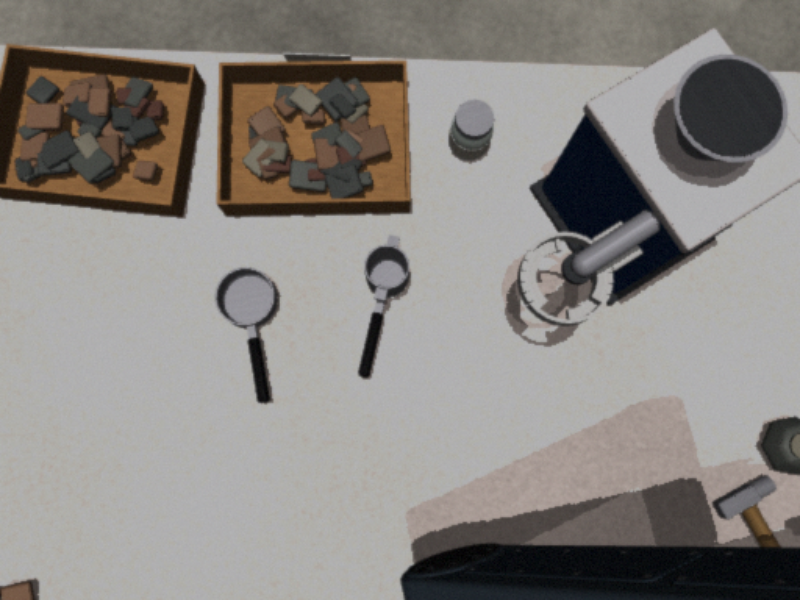

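View pics/sw.png

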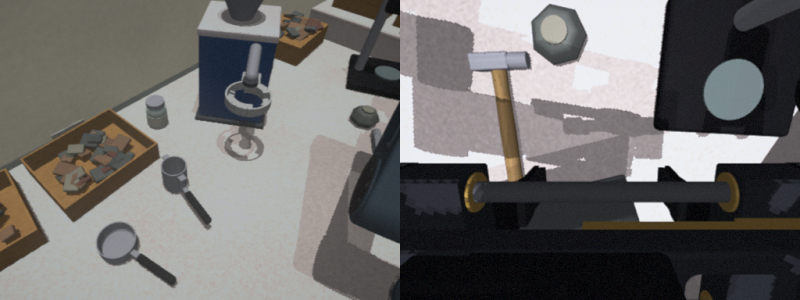

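The dipper is at about (247,298) and the cup at about (388,270), with its handle pointing down to (367,375). The collar is at about (566,278), to the left of the crusher. I'll look closer to find the collar's front and gaps.

```bash
python3 - <<'E'
import pickle,cv2,numpy as np
from h import *
t,s,w=pickle.load(open("c0.pkl","rb"))
b=lambda c:cv2.cvtColor(c["color"],cv2.COLOR_RGB2BGR)
a=cv2.resize(b(t)[130:230,310:410],(500,500),interpolation=cv2.INTER_CUBIC)
d=cv2.resize(b(s)[0:210,240:366],(300,500),interpolation=cv2.INTER_CUBIC)
m=np.hstack([a,d]); m=(255*(m/255.)**0.55).astype(np.uint8)
cv2.imwrite("pics/col.png",m)
E
```

```text
(no output)
```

View pics/col.png

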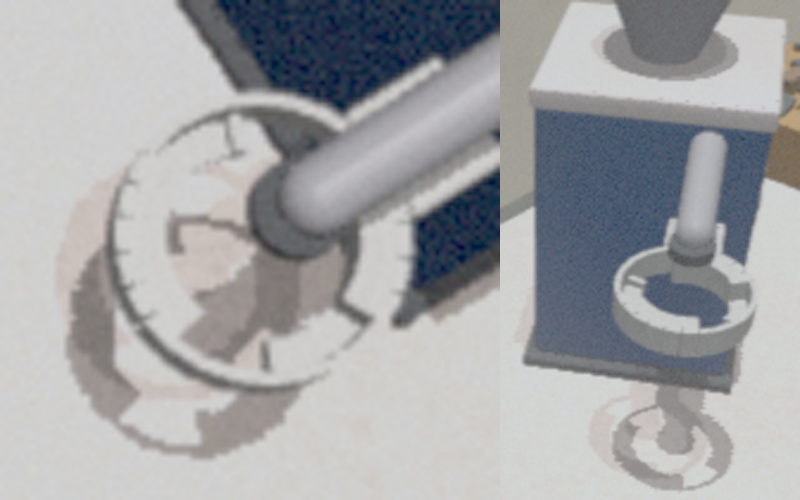

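```bash
python3 - <<'E'
import pickle
from h import *
t,s,w=pickle.load(open("c0.pkl","rb"))
B=lambda u,v,z:onz(t,(u/1.5625,v/1.5625),z)[:2].round(4)
C=lambda u,v,z:onz(t,(310+u/5,130+v/5),z)[:2].round(4)
ang=lambda p,q:np.degrees(np.arctan2(*(q-p)[::-1])).round(1)
print("cup rim c",B(387,268,.08)); a,b=B(378,316,.043),B(366,375,.043);print("handle",a,b,ang(a,b))
print("lug",B(393,242,.075))
print("dip",B(247,297,.04),B(263,402,.04))
print("collar",C(261,239,.193))
p,q,r,k=[B(*x,.3) for x in((585,105),(690,250),(715,30),(800,165))];print("box .3",p,q,r,ang(p,q),ang(r,p))
a,b=C(300,195,.25),C(480,90,.25);print("chute",a,b,ang(b,a))
print("bracket", ang(C(350,110,.18),C(440,60,.18)), ang(C(400,200,.2),C(498,143,.2)))
print("base", C(400,320,0),B(540,187,0),ang(B(540,187,0),C(400,320,0)))
# lug/handle in side view
S=lambda u,v,z:onz(s,(u,v),z)[:2].round(4)
d=lambda u,v:(240+u*126/300,v*210/500)
for z in(.18,.193,.2): print("side collar top ellipse c",z,S(*d(684,288)[:2],z) if 0 else S(240+(684-500)*.42,288*.42,z))
print("side box base front corner",S(240+(732-500)*.42,390*.42,0), "back",S(240+25*.42,360*.42,0))
c=proj(s,[.0,0,0])
# box height: base front corner -> vertical to lid bottom edge at (778,118)
P=S(240+(732-500)*.42,390*.42,0)
for z in(.2,.25,.3,.35,.4): print(z,((proj(s,[*P,z])-[240,0])/.42+[500,0]).round())
E
```

```text
cup rim c [0.6107 0.1542]
handle [0.5482 0.1656] [0.4631 0.18  ] 170.4
lug [0.6499 0.1468]
dip [0.5713 0.355 ] [0.4218 0.3235]
collar [ 0.5787 -0.0707]
box .3 [ 0.7572 -0.0694] [ 0.5903 -0.1834] [ 0.8561 -0.2239] -145.7 122.6
chute [ 0.5829 -0.0716] [ 0.6246 -0.139 ] 121.7
bracket -59.4 -58.5
base [ 0.5844 -0.183 ] [ 0.7649 -0.0784] -149.9
side collar top ellipse c 0.18 [ 0.5872 -0.0855]
side collar top ellipse c 0.193 [ 0.5774 -0.0709]
side collar top ellipse c 0.2 [ 0.5721 -0.0631]
side box base front corner [ 0.5788 -0.1883] back [ 0.7628 -0.0689]
0.2 [769. 223.]
0.25 [780. 170.]
0.3 [793. 113.]
0.35 [807.  49.]
0.4 [823. -23.]
```

```bash
cat >> h.py <<'E'
from scipy.spatial.transform import Rotation as Ro
def tool(yaw,tilt=0):  # tool pointing down, x axis at yaw deg; tilt = rotation about tool y (deg)
    return (Ro.from_euler("z",yaw,degrees=True)*Ro.from_matrix(np.diag([1.,-1,-1]))*Ro.from_euler("y",tilt,degrees=True)).as_matrix()
def rel(pos,yaw,tilt=0):
    s=read_state();R=np.array(s["tcp_rot"]);
    print("lin cm",(100*R.T@(np.array(pos)-s["position"])).round(2),"ang",Ro.from_matrix(R.T@tool(yaw,tilt)).as_rotvec().round(4),"t",s["time_s"],"F",np.round(s["force"],1))
E
python3 -c "
from h import *
rel([.36,-.25,.27],8);rel([.5023,.1733,.2],-10)"
```

```text
lin cm [ 21.42 -24.22  -4.77] ang [-1.600e-03 -1.000e-04  3.132e-01] t 0.15 F [ 0.2 -0.4  0.5]
lin cm [ 52.74 -56.05   2.29] ang [-1.600e-03  2.000e-04  6.274e-01] t 0.15 F [ 0.2 -0.4  0.5]
```

>>> move_arm(
  linear=[
    [21.4, -24.2, -4.8],
    [21.4, -24.2, -4.8],
    [21.4, -24.2, -4.8],
    [21.4, -24.2, -4.8],
    [21.4, -24.2, -4.8],
    [21.4, -24.2, -4.8],
    [21.4, -24.2, -4.8],
    [52.7, -56.0, 2.3],
    [52.7, -56.0, 2.3],
    [52.7, -56.0, 2.3],
    [52.7, -56.0, 2.3],
    [52.7, -56.0, 2.3],
  ],
  angular=[
    [0, 0, 0.31],
    [0, 0, 0.31],
    [0, 0, 0.31],
    [0, 0, 0.31],
    [0, 0, 0.31],
    [0, 0, 0.31],
    [0, 0, 0.31],
    [0, 0, 0.627],
    [0, 0, 0.627],
    [0, 0, 0.627],
    [0, 0, 0.627],
    [0, 0, 0.627],
  ],
  fingers=[-1, -1, -1, -1, -1, -1, -1, -1, -1, -1, -1, -1],
)

```text
time_s: 1.15
position: [0.4126, -0.0967, 0.2385]
tcp_rot: [[0.985, -0.174, -0.0], [-0.174, -0.985, 0.001], [-0.0, -0.001, -1.0]]
force: [0.5, -0.1, -0.3]
opening: 1.002
```

```bash
python3 -c "
from h import *
rel([.5023,.1733,.2],-10);print(read_state()['position'])"
```

```text
lin cm [  4.12 -28.15   3.89] ang [-0.0014  0.0003 -0.0008] t 1.15 F [ 0.5 -0.1 -0.3]
[ 0.41259943 -0.0967395   0.23851141]
```

>>> move_arm(
  linear=[
    [4.1, -28.1, 3.9],
    [4.1, -28.1, 3.9],
    [4.1, -28.1, 3.9],
    [4.1, -28.1, 3.9],
    [4.1, -28.1, 3.9],
    [4.1, -28.1, 3.9],
    [4.1, -28.1, 3.9],
    [4.1, -28.1, 3.9],
    [4.1, -28.1, 3.9],
    [4.1, -28.1, 3.9],
    [4.1, -28.1, 3.9],
  ],
  angular=[
    [0, 0, 0],
    [0, 0, 0],
    [0, 0, 0],
    [0, 0, 0],
    [0, 0, 0],
    [0, 0, 0],
    [0, 0, 0],
    [0, 0, 0],
    [0, 0, 0],
    [0, 0, 0],
    [0, 0, 0],
  ],
  fingers=[-1, -1, -1, -1, -1, -1, -1, -1, -1, -1, -1],
)

```text
time_s: 2.07
position: [0.5014, 0.1718, 0.1998]
tcp_rot: [[0.984, -0.176, -0.001], [-0.176, -0.984, 0.001], [-0.001, -0.001, -1.0]]
force: [-0.6, 0.5, 0.4]
opening: 0.999
```

```bash
python3 - <<'E'
from h import *
import pickle
c=cam("wrist");pickle.dump(c,open("c1.pkl","wb"))
print(read_state()["position"],[ (n,proj(c,p).round()) for n,p in dict(cup=[.6107,.1542,.08],grip=[.5023,.1733,.043],tip=[.458,.181,.043]).items()])
cv2.imwrite("pics/w1.png",cv2.resize(cv2.cvtColor(c["color"],cv2.COLOR_RGB2BGR),(800,600),interpolation=cv2.INTER_CUBIC))
E
```

```text
[0.50157962 0.17154184 0.19998776] [('cup', array([258.,  68.])), ('grip', array([258., 176.])), ('tip', array([258., 213.]))]
```

View pics/w1.png

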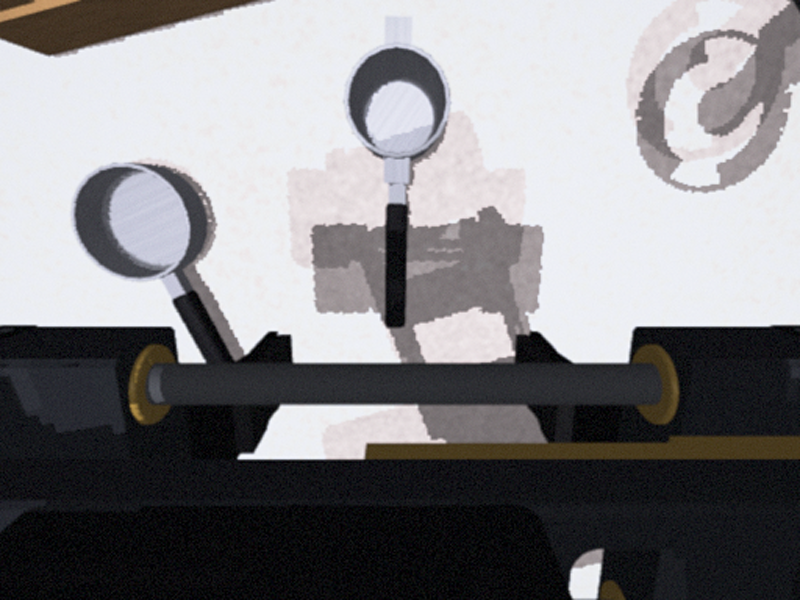

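The wrist view shows the rim centre at about (398,99), the handle from (397,205) to (395,327) and the lug at (398,20). All are in the enlarged picture.

```bash
python3 - <<'E'
from h import *
import pickle
c=pickle.load(open("c1.pkl","rb"))
W=lambda u,v,z:onz(c,(u/1.5625,v/1.5625),z)[:2].round(4)
ang=lambda p,q:np.degrees(np.arctan2(*(q-p)[::-1])).round(1)
r=W(398,99,.08);n=W(397,206,.043);f=W(395.5,326,.043);l=W(398,18,.075)
print(r,n,f,l,ang(n,f),ang(r,f),np.linalg.norm(f-r),np.linalg.norm(n-r))
a=np.radians(170.2);g=r+.11*np.array([np.cos(a),np.sin(a)]);print(g)
rel([*g,.06],-9.8);rel([*g,.017],-9.8)
E
```

```text
[0.6152 0.1562] [0.5523 0.1688] [0.4646 0.1858] [0.6587 0.1484] 169.0 168.9 0.15348133437001382 0.06414959080150079
[0.50680513 0.17492304]
lin cm [ 0.47 -0.41 14.  ] ang [-0.001   0.0007 -0.0061] t 2.1167 F [ 0.4 -0.2  0.7]
lin cm [ 0.47 -0.41 18.3 ] ang [-0.001   0.0007 -0.0061] t 2.1167 F [ 0.4 -0.2  0.7]
```

```bash
python3 -c "
from h import *
rel([.506,.176,.06],-10.7);rel([.506,.176,.017],-10.7)"
```

```text
lin cm [ 0.37 -0.5  14.  ] ang [-0.001   0.0008  0.0096] t 2.1167 F [ 0.4 -0.2  0.7]
lin cm [ 0.37 -0.5  18.3 ] ang [-0.001   0.0008  0.0096] t 2.1167 F [ 0.4 -0.2  0.7]
```

>>> move_arm(
  linear=[
    [0.4, -0.5, 4],
    [0.4, -0.5, 8],
    [0.4, -0.5, 11],
    [0.4, -0.5, 14],
    [0.4, -0.5, 16],
    [0.4, -0.5, 17.5],
    [0.4, -0.5, 18.3],
    [0.4, -0.5, 18.3],
    [0.4, -0.5, 18.3],
    [0.4, -0.5, 18.3],
  ],
  angular=[
    [0, 0, 0.01],
    [0, 0, 0.01],
    [0, 0, 0.01],
    [0, 0, 0.01],
    [0, 0, 0.01],
    [0, 0, 0.01],
    [0, 0, 0.01],
    [0, 0, 0.01],
    [0, 0, 0.01],
    [0, 0, 0.01],
  ],
  fingers=[-1, -1, -1, -1, -1, -1, -1, -1, -1, -1],
)

```text
time_s: 2.95
position: [0.5073, 0.1756, 0.0181]
tcp_rot: [[0.982, -0.187, 0.002], [-0.187, -0.982, 0.001], [0.001, -0.002, -1.0]]
force: [0.2, 0.6, -0.2]
opening: 1.001
```

>>> move_arm(
  linear=[
    [0, 0, 0],
    [0, 0, 0],
    [0, 0, 0],
    [0, 0, 0],
    [0, 0, 0],
    [0, 0, 0],
    [0, 0, 0],
    [0, 0, 0],
    [0, 0, 0],
    [0, 0, 0],
    [0, 0, 0],
    [0, 0, 0],
  ],
  angular=[
    [0, 0, 0],
    [0, 0, 0],
    [0, 0, 0],
    [0, 0, 0],
    [0, 0, 0],
    [0, 0, 0],
    [0, 0, 0],
    [0, 0, 0],
    [0, 0, 0],
    [0, 0, 0],
    [0, 0, 0],
    [0, 0, 0],
  ],
  fingers=[1, 1, 1, 1, 1, 1, 1, 1, 1, 1, 1, 1],
)

```text
time_s: 3.95
position: [0.5072, 0.1756, 0.0181]
tcp_rot: [[0.982, -0.187, 0.002], [-0.187, -0.982, 0.001], [0.001, -0.002, -1.0]]
force: [0.5, 0.8, -0.2]
opening: 0.179
```

>>> move_arm(
  linear=[
    [0, 0, -0.6],
    [0, 0, -1.2],
    [0, 0, -2],
    [0, 0, -3],
    [0, 0, -4],
    [0, 0, -4],
    [0, 0, -4],
  ],
  angular=[
    [0, 0, 0],
    [0, 0, 0],
    [0, 0, 0],
    [0, 0, 0],
    [0, 0, 0],
    [0, 0, 0],
    [0, 0, 0],
  ],
  fingers=[1, 1, 1, 1, 1, 1, 1],
)

```text
time_s: 4.53
position: [0.5079, 0.1757, 0.0592]
tcp_rot: [[0.982, -0.187, 0.004], [-0.187, -0.982, 0.002], [0.004, -0.002, -1.0]]
force: [0.2, 0.2, -1.5]
opening: 0.181
```

```bash
python3 - <<'E'
from h import *
import pickle
s=read_state();print(s["position"],s["force"],s["moment"],s["opening"])
w=cam("wrist");d=cam("side");pickle.dump((w,d),open("c2.pkl","wb"))
R=np.array(s["tcp_rot"]);p=np.array(s["position"])
a=cv2.resize(w["color"][0:200,150:350],(500,500),interpolation=cv2.INTER_CUBIC)
q=proj(d,p+R@[.11,0,0]);print("side crop centre",q,"expected rim w",proj(w,p+R@[.107,0,0]+[0,0,.062]))
u,v=int(q[0])-60,int(q[1])-80
b=cv2.resize(d["color"][v:v+200,u:u+120],(300,500),interpolation=cv2.INTER_CUBIC);print(u,v)
cv2.imwrite("pics/held.png",cv2.cvtColor(np.hstack([a,b]),cv2.COLOR_RGB2BGR))
E
```

```text
[0.50788922 0.17568842 0.05924861] [ 0.24492091  0.18748608 -1.52618637] [0.0614033  0.31242402 0.06113474] 0.18061358082408824
side crop centre [220.79128218 217.42137203] expected rim w [261.92680232 -17.58549918]
160 137
```

View pics/held.png

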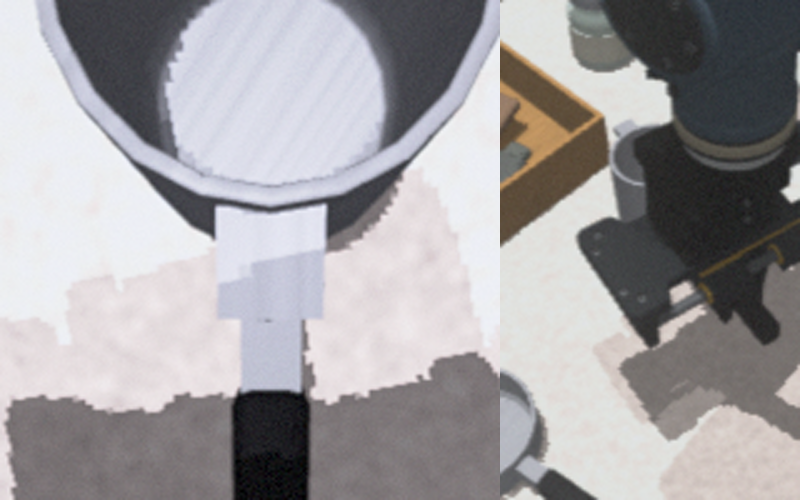

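```bash
python3 - <<'E'
from h import *
import pickle
from scipy.optimize import least_squares
w,d=pickle.load(open("c2.pkl","rb"))
s=read_state();R=np.array(s["tcp_rot"]);p=np.array(s["position"])
# cup-frame features (x,y,z from cup_center) -> pixel (orig)
C=lambda u,v:np.array([150+u/2.5,v/2.5])
F=[((-.06,.008,.003),C(234,393)),((-.06,-.008,.003),C(308,393)),((-.032,0,.04),C(271,207))]
lugz=.04
def pts(q,f):
    dx,dz,pit,yaw,dy=q
    g=Ro.from_euler("zy",[np.radians(s_y)+yaw,pit]); 
    c=p+R@[0.11+dx,dy,0]; c[2]=p[2]+.019+.006*0+dz+0
    return proj(w,c+g.apply(f))
s_y=np.degrees(np.arctan2(R[1,0],R[0,0]))
for lz in(.028,.032,.036,.04):
    G=F+[((-.047,.008,lz),C(217,318)),((-.047,-.008,lz),C(325,318))]
    r=least_squares(lambda q:np.concatenate([pts(q,f)-u for f,u in G])/.8 ,[0,.006,0,0,0],x_scale=[.01,.01,.1,.1,.01])
    print(lz,"dx %.4f dz %.4f pitch %.2f yaw %.2f dy %.4f"%(r.x[0],r.x[1],*np.degrees(r.x[2:4]),r.x[4]),"cost",r.cost.round(2))
E
```

```text
0.028 dx -0.0016 dz -0.0025 pitch 4.49 yaw -0.79 dy -0.0004 cost 8.12
0.032 dx -0.0019 dz -0.0037 pitch 4.77 yaw -0.82 dy -0.0003 cost 4.89
0.036 dx -0.0020 dz -0.0043 pitch 4.76 yaw -0.80 dy -0.0003 cost 3.5
0.04 dx -0.0020 dz -0.0048 pitch 4.63 yaw -0.76 dy -0.0003 cost 4.26
```

```bash
cat >> h.py <<'E'
def relg(cx,cy,cz,cupyaw,tilt,d=.108,dyaw=.8,dzc=.003):
    "tool move that puts the held cup's centre at cx,cy,cz with cup x at cupyaw"
    a=np.radians(cupyaw); R=tool(cupyaw+dyaw,tilt)
    g=np.array([cx-d*np.cos(a),cy-d*np.sin(a),cz-dzc]); rel(g+R@[0,0,.019],cupyaw+dyaw,tilt)
E
python3 -c "
from h import *
relg(.614,.1555,.085,-11,4.6)
relg(.578,-.071,.090,-18,4.6)"
```

```text
lin cm [ 0.24 -0.08 -0.48] ang [-0.0012  0.0792 -0.01  ] t 4.6333 F [ 0.7 -0.2 -3.6]
lin cm [ 1.02 21.55 -1.02] ang [-0.0062  0.0792  0.1121] t 4.6333 F [ 0.7 -0.2 -3.6]
```

>>> move_arm(
  linear=[
    [0.2, 0, -0.5],
    [0.2, 0.5, -0.5],
    [0.2, 1.5, -0.6],
    [0.3, 3.5, -0.6],
    [0.4, 6, -0.7],
    [0.5, 9, -0.8],
    [0.7, 12, -0.8],
    [0.8, 15, -0.9],
    [0.9, 17.5, -1.0],
    [1.0, 19.5, -1.0],
    [1.0, 21, -1.0],
    [1.0, 21.5, -1.0],
  ],
  angular=[
    [0, 0.04, 0],
    [0, 0.08, 0],
    [0, 0.08, 0],
    [0, 0.08, 0.02],
    [0, 0.08, 0.04],
    [0, 0.08, 0.06],
    [0, 0.08, 0.08],
    [0, 0.08, 0.1],
    [0, 0.08, 0.11],
    [-0.006, 0.08, 0.112],
    [-0.006, 0.08, 0.112],
    [-0.006, 0.08, 0.112],
  ],
  fingers=[1, 1, 1, 1, 1, 1, 1, 1, 1, 1, 1, 1],
)

```text
time_s: 5.63
position: [0.4762, -0.04, 0.0676]
tcp_rot: [[0.951, -0.299, 0.076], [-0.298, -0.954, -0.024], [0.08, -0.0, -0.997]]
force: [1.1, -0.6, -2.9]
opening: 0.181
```

```bash
python3 - <<'E'
from h import *
import pickle
relg(.578,-.071,.090,-18,4.6)
s=read_state();w=cam("wrist");d=cam("side");t=cam("top");pickle.dump((s,w,d,t),open("c3.pkl","wb"))
a=cv2.resize(w["color"][0:200,130:380],(500,400),interpolation=cv2.INTER_CUBIC)
q=proj(t,[.578,-.071,.15]).astype(int);q2=proj(d,[.578,-.071,.12]).astype(int);print(q,q2)
b=cv2.resize(t["color"][q[1]-50:q[1]+50,q[0]-50:q[0]+50],(300,300),interpolation=cv2.INTER_CUBIC)
e=cv2.resize(d["color"][q2[1]-50:q2[1]+50,q2[0]-50:q2[0]+50],(300,300),interpolation=cv2.INTER_CUBIC)
a=cv2.copyMakeBorder(a,0,200,0,0,cv2.BORDER_CONSTANT)
m=np.hstack([a,np.vstack([b,e])]);m=(255*(m/255.)**.6).astype(np.uint8)
cv2.imwrite("pics/under.png",cv2.cvtColor(m,cv2.COLOR_RGB2BGR))
E
```

```text
lin cm [-0.   -0.2  -0.05] ang [ 0.0001  0.0006 -0.0031] t 5.6333 F [ 1.1 -0.6 -2.9]
[357 182] [312 149]
```

View pics/under.png

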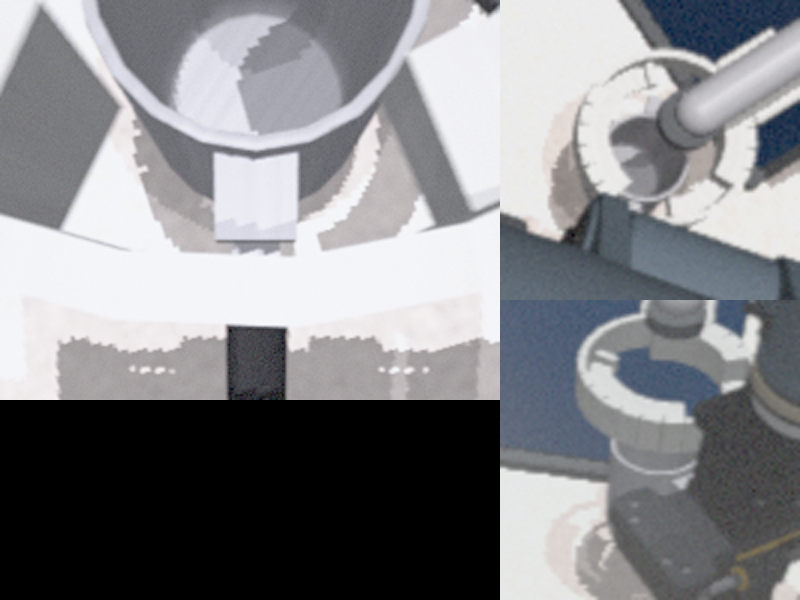

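Seen through the collar, the cup hangs below with its lug (x 215–298, lower edge y 240) inside the gap. The gap's edges run (120,105)→(62,230) on the left and (408,55)→(470,208) on the right. I'll fit both poses from this one wrist image.

```bash
cat > fit.py <<'E'
from h import *
import pickle
from scipy.optimize import least_squares
def cupfit(w,s,G,prior):
    # prior: centre xyz, yaw deg, pitch deg
    def pr(q): 
        g=Ro.from_euler("zy",q[3:],degrees=True); return [q[:3]+g.apply(f) for f,_ in G]
    f=lambda q:np.concatenate([(proj(w,x)-u) for x,(_,u) in zip(pr(q),G)]+[(q-prior)/[.01,.01,.004,5,5]])
    r=least_squares(f,prior,x_scale=[.01,.01,.01,1,1]);return r.x,r.cost
E
python3 - <<'E'
from fit import *
s,w,d,t=pickle.load(open("c3.pkl","rb"))
C=lambda u,v:np.array([130+u/2,v/2])
G=[((-.06,.008,.003),C(228,327)),((-.06,-.008,.003),C(287,327)),((-.032,0,.04),C(256,151)),((-.047,.008,.036),C(215,240)),((-.047,-.008,.036),C(298,240))]
R=np.array(s["tcp_rot"]);g=np.array(s["position"])-R@[0,0,.019]
yaw=np.degrees(np.arctan2(R[1,0],R[0,0]))
c0=[*(g[:2]+.11*R[:2,0]),g[2]+.003]
x,c=cupfit(w,s,G,np.array([*c0,yaw,0]));print("cup",x.round(4),c)
def pred(q):
    cx,cy,yw,ro=q;o=[]
    for r,sg in((.038,-23),(ro,-23),(.038,23),(ro,23)):
        a=np.radians(yw-50+180+sg);o.append([cx+r*np.cos(a),cy+r*np.sin(a),.175])
    return o
U=[C(120,105),C(62,230),C(408,55),C(470,208)]
f=lambda q:np.concatenate([proj(w,x)-u for x,u in zip(pred(q),U)]+[[(q[2]-32)/2,(q[3]-.052)/.002]])
r=least_squares(f,[.578,-.071,32,.052],x_scale=[.01,.01,1,.01]);print("collar",r.x.round(4),r.cost,r.fun.round(1))
# ring top edges in wrist image: bottom of band at column x=256 (crop y~322 outer, 252 inner)
h=r.x;
for z in(.175,.193):
  for rr in(.052,.054,.058):
    a=np.radians(162);print(z,rr,((proj(w,[.578+rr*np.cos(a),-.071+rr*np.sin(a),z])-[130,0])*2).round())
E
```

```text
cup [  0.5727  -0.0722   0.0838 -19.3704   9.6615] 10.023267393297273
collar [ 0.5805 -0.0686 37.2816  0.0523] 74.47098419048342 [-6.3 -5.9  3.5  3.1  1.9  5.8  1.  -2.8  2.6  0.2]
0.175 0.052 [256. 276.]
0.175 0.054 [255. 296.]
0.175 0.058 [255. 334.]
0.193 0.052 [255. 275.]
0.193 0.054 [255. 303.]
0.193 0.058 [254. 358.]
```

```bash
python3 - <<'E'
from fit import *
s,w,d,t=pickle.load(open("c3.pkl","rb"))
def ov(c,cx,cy,yw,x0,y0,x1,y1,k):
    im=cv2.resize(c["color"][y0:y1,x0:x1],None,fx=k,fy=k,interpolation=cv2.INTER_CUBIC);im=(255*(im/255.)**.7).astype(np.uint8)
    def line(P,col):
        q=np.array([(proj(c,p)-[x0,y0]+.5)*k for p in P]).astype(np.int32);cv2.polylines(im,[q],False,col,1)
    A=lambda r,a,z:[cx+r*np.cos(np.radians(a)),cy+r*np.sin(np.radians(a)),z]
    for r,z,col in((.038,.175,(255,0,0)),(.058,.193,(0,255,0)),(.052,.193,(0,160,0))): line([A(r,a,z) for a in range(0,361,3)],col)
    for b in(0,180):
        for o in(-50-23,-50+23,-21,21): line([A(.038,yw+b+o,.175),A(.052,yw+b+o,.175)],(255,0,255) if o<-25 else (0,200,255))
    return im
a=ov(w,.580,-.0695,32,130,0,380,180,2.0)
b=ov(t,.580,-.0695,32,322,147,392,217,6)
b=cv2.resize(b,(420,420));a=cv2.resize(a,(500,360))
H=np.zeros((600,800,3),np.uint8)
a=cv2.resize(a,(460,331));H[:331,:460]=a;H[:340,460:]=cv2.resize(b,(340,340))
e=ov(d,.580,-.0695,32,270,100,360,160,5);e=cv2.resize(e,(390,260));H[340:,:390]=e
cv2.imwrite("pics/ov.png",cv2.cvtColor(H,cv2.COLOR_RGB2BGR))
E
```

```text
(no output)
```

View pics/ov.png

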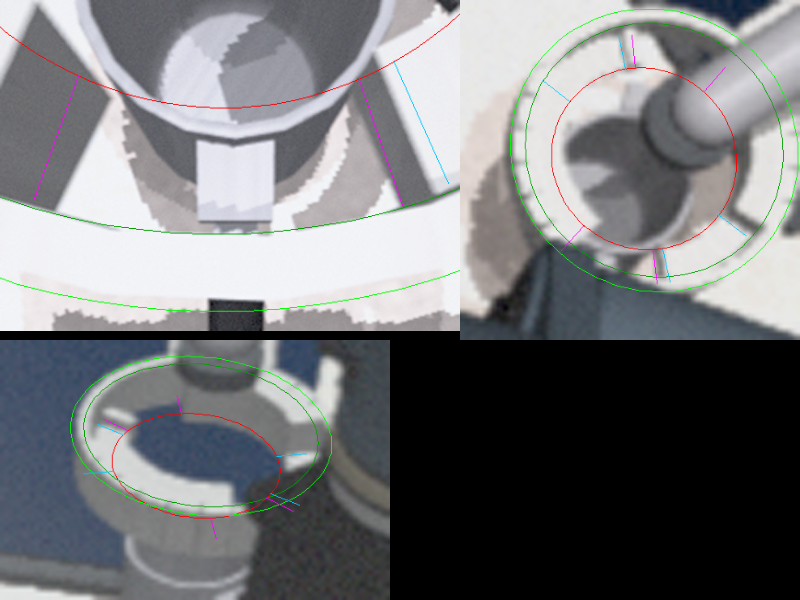

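```bash
python3 - <<'E'
from fit import *
t0,s0,_=pickle.load(open("c0.pkl","rb"))
C=lambda u,v,z:onz(t0,(310+u/5,130+v/5),z)[:2]
def circ(z,pts):
    P=np.array([C(u,v,z) for u,v in pts]);r=least_squares(lambda q:np.hypot(P[:,0]-q[0],P[:,1]-q[1])-.058,[.578,-.071]);return r.x,r.fun
c,f=circ(.193,[(108,240),(414,240),(262,91),(262,388),(150,145),(150,345),(370,343)]);print("centre",c.round(4),f.round(4))
ang=lambda p:np.degrees(np.arctan2(*(p-c)[::-1])).round(1)%360
for z in(.175,.182):
  for n,us in dict(low=[(262,340),(268,370)],right=[(342,302),(370,320)],up=[(228,118),(236,155)]).items():
    P=[C(*u,z) for u in us];print(z,n,[ (ang(p),(1e3*np.linalg.norm(p-c)).round(1)) for p in P])
# wrist edges, angles about centre
s,w,d,t=pickle.load(open("c3.pkl","rb"))
for cc in(c,np.array([.5805,-.0686]),np.array([.580,-.072])):
  c=cc;print(c)
  for n,us in dict(L=[(110,98),(58,212)],Rtop=[(378,52),(435,205)],Rlow=[(345,88),(400,205)]).items():
    z=.169 if n=="Rlow" else .175
    P=[onz(w,(130+u/1.84,v/1.84),z)[:2] for u,v in us];print(n,[(ang(p),(1e3*np.linalg.norm(p-c)).round(1)) for p in P])
E
```

```text
centre [ 0.578  -0.0704] [ 0.0015  0.0025  0.0024 -0.     -0.0013  0.0025 -0.0003]
0.175 low [(np.float64(187.3), np.float64(36.3)), (np.float64(188.1), np.float64(48.4))]
0.175 right [(np.float64(241.6), np.float64(41.7)), (np.float64(240.7), np.float64(54.7))]
0.175 up [(np.float64(8.4), np.float64(54.5)), (np.float64(7.2), np.float64(39.1))]
0.182 low [(np.float64(184.5), np.float64(37.4)), (np.float64(186.0), np.float64(49.4))]
0.182 right [(np.float64(238.6), np.float64(40.7)), (np.float64(238.4), np.float64(53.6))]
0.182 up [(np.float64(10.4), np.float64(52.9)), (np.float64(10.0), np.float64(37.5))]
[ 0.57802969 -0.07036559]
L [(np.float64(142.1), np.float64(37.9)), (np.float64(140.2), np.float64(51.1))]
Rtop [(np.float64(188.5), np.float64(34.4)), (np.float64(188.0), np.float64(51.5))]
Rlow [(np.float64(184.1), np.float64(35.1)), (np.float64(186.2), np.float64(50.1))]
[ 0.5805 -0.0686]
L [(np.float64(146.4), np.float64(38.8)), (np.float64(143.4), np.float64(52.0))]
Rtop [(np.float64(190.7), np.float64(37.1)), (np.float64(189.5), np.float64(54.2))]
Rlow [(np.float64(186.5), np.float64(37.7)), (np.float64(187.8), np.float64(52.8))]
[ 0.58  -0.072]
L [(np.float64(142.0), np.float64(40.4)), (np.float64(140.2), np.float64(53.7))]
Rtop [(np.float64(185.5), np.float64(36.1)), (np.float64(185.9), np.float64(53.2))]
Rlow [(np.float64(181.4), np.float64(37.0)), (np.float64(184.1), np.float64(51.9))]
```

```bash
python3 - <<'E'
from fit import *
s,w,d,t=pickle.load(open("c3.pkl","rb"))
C=lambda u,v:np.array([130+u/2,v/2])
G=[((-.032,0,.04),C(256,151)),((-.047,.008,.036),C(215,240)),((-.047,-.008,.036),C(298,240)),((-.0,.032,.04),C(83,0)+0) ]
G=G[:3]
R=np.array(s["tcp_rot"]);g=np.array(s["position"])-R@[0,0,.019];yaw=np.degrees(np.arctan2(R[1,0],R[0,0]))
def centre(q):
    pit,yw,dx=q; rr=Ro.from_euler("zy",[yw,pit],degrees=True); return g+rr.apply([.11+dx,0,.003]),rr
def f(q):
    c,rr=centre(q);return np.concatenate([proj(w,c+rr.apply(a))-u for a,u in G]+[[(q[2]+.002)/.001]])
r=least_squares(f,[0,yaw,0],x_scale=[1,1,.01]);c,_=centre(r.x);print("pitch,yaw,dx",r.x.round(4),"c",c.round(4),r.fun.round(1),"toolyaw",yaw)
E
```

```text
pitch,yaw,dx [ 2.85230e+00 -1.67217e+01 -1.50000e-03] c [ 0.5786 -0.0708  0.0843] [-0.2  0.7  0.1 -0.   0.2 -0.6  0.5] toolyaw -17.376685793862194
```

```bash
python3 -c "
from h import *
k=dict(d=.1085,dyaw=-.65)
relg(.5795,-.0715,.090,-17.5,7.45,**k)
relg(.5795,-.0715,.125,-17.5,7.45,**k)"
```

```text
lin cm [ 0.26  0.12 -0.03] ang [-0.0021  0.0502  0.0153] t 5.7833 F [-0.6  0.  -2.9]
lin cm [ 0.54  0.12 -3.52] ang [-0.0021  0.0502  0.0153] t 5.7833 F [-0.6  0.  -2.9]
```

>>> move_arm(
  linear=[
    [0.1, 0.05, 0],
    [0.2, 0.1, 0],
    [0.26, 0.12, -0.2],
    [0.3, 0.12, -0.6],
    [0.35, 0.12, -1.1],
    [0.4, 0.12, -1.7],
    [0.45, 0.12, -2.3],
    [0.5, 0.12, -2.8],
    [0.52, 0.12, -3.2],
    [0.54, 0.12, -3.45],
    [0.54, 0.12, -3.5],
    [0.54, 0.12, -3.5],
  ],
  angular=[
    [0, 0.02, 0.005],
    [0, 0.04, 0.01],
    [0, 0.05, 0.015],
    [0, 0.05, 0.015],
    [0, 0.05, 0.015],
    [0, 0.05, 0.015],
    [0, 0.05, 0.015],
    [0, 0.05, 0.015],
    [0, 0.05, 0.015],
    [0, 0.05, 0.015],
    [0, 0.05, 0.015],
    [0, 0.05, 0.015],
  ],
  fingers=[1, 1, 1, 1, 1, 1, 1, 1, 1, 1, 1, 1],
)

```text
time_s: 6.78
position: [0.4784, -0.0398, 0.1032]
tcp_rot: [[0.942, -0.311, 0.124], [-0.309, -0.95, -0.038], [0.13, -0.002, -0.992]]
force: [0.1, 0.1, -2.3]
opening: 0.18
```

```bash
python3 - <<'E'
from h import *
import pickle
k=dict(d=.1085,dyaw=-.65)
relg(.5795,-.0715,.125,-17.5,7.45,**k)
relg(.5795,-.0715,.159,-17.5,7.45,**k)
s=read_state();w=cam("wrist");d=cam("side");pickle.dump((s,w,d),open("c4.pkl","wb"))
a=cv2.resize(w["color"][0:200,130:380],(500,400),interpolation=cv2.INTER_CUBIC)
e=cv2.resize(d["color"][100:200,262:362],(300,300),interpolation=cv2.INTER_CUBIC)
e=cv2.copyMakeBorder(e,0,100,0,0,cv2.BORDER_CONSTANT)
m=np.hstack([a,e]);m=(255*(m/255.)**.6).astype(np.uint8)
cv2.imwrite("pics/mid.png",cv2.cvtColor(m,cv2.COLOR_RGB2BGR))
E
```

```text
lin cm [-0.01 -0.01  0.  ] ang [-0.0021 -0.0001  0.0002] t 6.7833 F [ 0.1  0.1 -2.3]
lin cm [ 0.43 -0.02 -3.37] ang [-0.0021 -0.0001  0.0002] t 6.7833 F [ 0.1  0.1 -2.3]
```

View pics/mid.png

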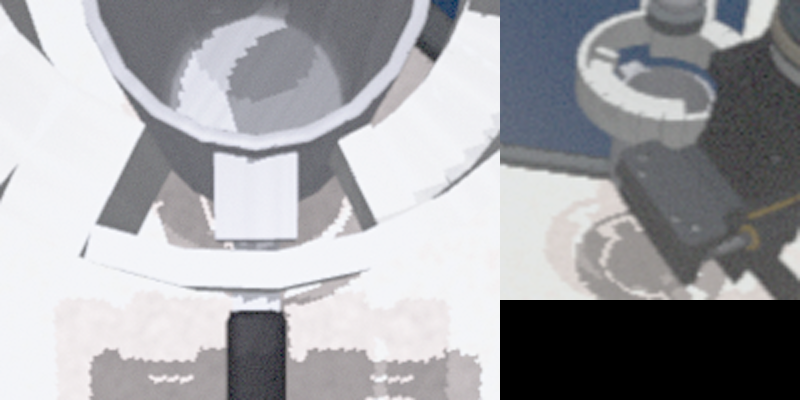

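The lug (x 215–298) sits mid-gap, and its place in the wrist frame hasn't changed, so there's been no further slip. I'm raising the cup.

>>> move_arm(
  linear=[
    [0.03, 0, -0.2],
    [0.06, 0, -0.5],
    [0.11, 0, -0.9],
    [0.15, 0, -1.2],
    [0.19, 0, -1.5],
    [0.23, 0, -1.8],
  ],
  angular=[
    [0, 0, 0],
    [0, 0, 0],
    [0, 0, 0],
    [0, 0, 0],
    [0, 0, 0],
    [0, 0, 0],
  ],
  fingers=[1, 1, 1, 1, 1, 1],
)

```text
time_s: 7.38
position: [0.4782, -0.0397, 0.1214]
tcp_rot: [[0.942, -0.311, 0.123], [-0.309, -0.95, -0.038], [0.129, -0.002, -0.992]]
force: [-0.6, -0.3, -1.9]
opening: 0.179
```

>>> move_arm(
  linear=[
    [0.03, 0, -0.2],
    [0.06, 0, -0.5],
    [0.11, 0, -0.8],
    [0.15, 0, -1.1],
    [0.18, 0, -1.4],
    [0.2, 0, -1.55],
    [0.2, 0, -1.6],
  ],
  angular=[
    [0, 0, 0],
    [0, 0, 0],
    [0, 0, 0],
    [0, 0, 0],
    [0, 0, 0],
    [0, 0, 0],
    [0, 0, 0],
  ],
  fingers=[1, 1, 1, 1, 1, 1, 1],
)

```text
time_s: 7.97
position: [0.4783, -0.0398, 0.1379]
tcp_rot: [[0.942, -0.311, 0.124], [-0.309, -0.95, -0.038], [0.13, -0.002, -0.992]]
force: [0.4, 1.1, -2.6]
opening: 0.182
```

```bash
python3 - <<'E'
from h import *
import pickle
k=dict(d=.1085,dyaw=-.65)
relg(.5795,-.0715,.159,-17.5,7.45,**k)
s=read_state();print(s["moment"])
w=cam("wrist");d=cam("side");pickle.dump((s,w,d),open("c5.pkl","wb"))
a=cv2.resize(w["color"][0:200,130:380],(500,400),interpolation=cv2.INTER_CUBIC)
e=cv2.resize(d["color"][100:200,262:362],(300,300),interpolation=cv2.INTER_CUBIC)
e=cv2.copyMakeBorder(e,0,100,0,0,cv2.BORDER_CONSTANT)
m=np.hstack([a,e]);m=(255*(m/255.)**.6).astype(np.uint8)
cv2.imwrite("pics/in.png",cv2.cvtColor(m,cv2.COLOR_RGB2BGR))
E
```

```text
lin cm [-0.01 -0.02  0.07] ang [-0.0021 -0.0003  0.0001] t 7.9667 F [ 0.4  1.1 -2.6]
[ 2.03456071e-01  3.88631031e-01 -7.67381364e-05]
```

View pics/in.png

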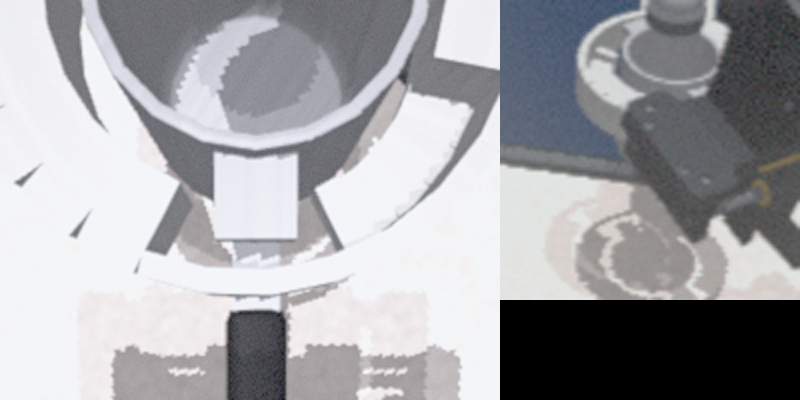

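```bash
cat > rows.py <<'E'
from h import *
import sys
def rows(yaws,z=.1595,k=dict(d=.1085,dyaw=-.65)):
    for y in yaws: relg(.5795,-.0715,z,y,7.45,**k)
E
python3 -c "
from rows import *
rows([-15.5,-12,-8,-4,0,4,8,12,16,20,24])"
```

```text
lin cm [0.03 0.35 0.  ] ang [ 0.0024  0.0003 -0.0345] t 8.0667 F [-0.6 -0.1 -2.9]
lin cm [0.08 1.   0.01] ang [ 0.0103  0.0003 -0.095 ] t 8.0667 F [-0.6 -0.1 -2.9]
lin cm [0.19 1.73 0.02] ang [ 0.0194  0.0002 -0.1643] t 8.0667 F [-0.6 -0.1 -2.9]
lin cm [0.34 2.45 0.04] ang [ 2.840e-02  1.000e-04 -2.335e-01] t 8.0667 F [-0.6 -0.1 -2.9]
lin cm [0.54 3.17 0.06] ang [ 0.0375  0.     -0.3027] t 8.0667 F [-0.6 -0.1 -2.9]
lin cm [0.8  3.86 0.09] ang [ 0.0465 -0.     -0.3719] t 8.0667 F [-0.6 -0.1 -2.9]
lin cm [1.1  4.54 0.13] ang [ 5.560e-02 -1.000e-04 -4.412e-01] t 8.0667 F [-0.6 -0.1 -2.9]
lin cm [1.44 5.19 0.17] ang [ 6.460e-02 -2.000e-04 -5.104e-01] t 8.0667 F [-0.6 -0.1 -2.9]
lin cm [1.83 5.82 0.22] ang [ 7.370e-02 -3.000e-04 -5.796e-01] t 8.0667 F [-0.6 -0.1 -2.9]
lin cm [2.27 6.41 0.28] ang [ 8.270e-02 -3.000e-04 -6.488e-01] t 8.0667 F [-0.6 -0.1 -2.9]
lin cm [2.74 6.98 0.34] ang [ 9.18e-02 -4.00e-04 -7.18e-01] t 8.0667 F [-0.6 -0.1 -2.9]
```

>>> move_arm(
  linear=[
    [0.03, 0.35, 0],
    [0.08, 1.0, 0.01],
    [0.19, 1.73, 0.02],
    [0.34, 2.45, 0.04],
    [0.54, 3.17, 0.06],
    [0.8, 3.86, 0.09],
    [1.1, 4.54, 0.13],
    [1.1, 4.54, 0.13],
  ],
  angular=[
    [0.002, 0, -0.035],
    [0.01, 0, -0.095],
    [0.019, 0, -0.164],
    [0.028, 0, -0.234],
    [0.038, 0, -0.303],
    [0.047, 0, -0.372],
    [0.056, 0, -0.441],
    [0.056, 0, -0.441],
  ],
  fingers=[1, 1, 1, 1, 1, 1, 1, 1],
)

```text
time_s: 8.73
position: [0.4753, -0.088, 0.1376]
tcp_rot: [[0.983, 0.127, 0.13], [0.126, -0.992, 0.016], [0.131, 0.001, -0.991]]
force: [0.1, 0.0, -1.9]
opening: 0.181
```

```bash
python3 -c "
from rows import *
print(read_state()['moment'])
rows([8,10,13,16,20,24,28,31,32.5])"
```

```text
[-0.04704186  0.41382662 -0.01604287]
lin cm [-0.05 -0.18 -0.01] ang [ 0.001  -0.0013 -0.0005] t 8.7333 F [ 0.1  0.  -1.9]
lin cm [-0.04  0.19 -0.01] ang [ 0.0055 -0.0012 -0.0351] t 8.7333 F [ 0.1  0.  -1.9]
lin cm [-0.    0.74 -0.  ] ang [ 0.0123 -0.0012 -0.087 ] t 8.7333 F [ 0.1  0.  -1.9]
lin cm [0.07 1.29 0.01] ang [ 0.0191 -0.0012 -0.1389] t 8.7333 F [ 0.1  0.  -1.9]
lin cm [0.2  2.02 0.03] ang [ 0.0282 -0.0012 -0.2081] t 8.7333 F [ 0.1  0.  -1.9]
lin cm [0.39 2.74 0.05] ang [ 0.0373 -0.0011 -0.2774] t 8.7333 F [ 0.1  0.  -1.9]
lin cm [0.62 3.44 0.08] ang [ 0.0464 -0.0011 -0.3466] t 8.7333 F [ 0.1  0.  -1.9]
lin cm [0.83 3.95 0.11] ang [ 0.0532 -0.0011 -0.3985] t 8.7333 F [ 0.1  0.  -1.9]
lin cm [0.94 4.2  0.13] ang [ 0.0567 -0.0011 -0.4244] t 8.7333 F [ 0.1  0.  -1.9]
```

>>> move_arm(
  linear=[
    [-0.04, 0.19, 0],
    [0, 0.74, 0],
    [0.07, 1.29, 0.01],
    [0.2, 2.02, 0.03],
    [0.39, 2.74, 0.05],
    [0.62, 3.44, 0.08],
    [0.83, 3.95, 0.11],
    [0.94, 4.2, 0.13],
    [0.94, 4.2, 0.13],
    [0.94, 4.2, 0.13],
  ],
  angular=[
    [0.006, 0, -0.035],
    [0.012, 0, -0.087],
    [0.019, 0, -0.139],
    [0.028, 0, -0.208],
    [0.037, 0, -0.277],
    [0.046, 0, -0.347],
    [0.053, 0, -0.399],
    [0.057, 0, -0.424],
    [0.057, 0, -0.424],
    [0.057, 0, -0.424],
  ],
  fingers=[1, 1, 1, 1, 1, 1, 1, 1, 1, 1],
)

```text
time_s: 9.57
position: [0.4899, -0.1282, 0.1374]
tcp_rot: [[0.843, 0.526, 0.111], [0.521, -0.85, 0.069], [0.13, -0.0, -0.991]]
force: [-0.1, 0.1, -3.8]
opening: 0.181
```

```bash
python3 - <<'E'
from rows import *
import pickle
rows([32.5]);rows([32.5],.147)
s=read_state();print(s["moment"])
w=cam("wrist");d=cam("side");t=cam("top");pickle.dump((s,w,d,t),open("c6.pkl","wb"))
a=cv2.resize(w["color"][0:200,130:380],(500,400),interpolation=cv2.INTER_CUBIC)
e=cv2.resize(d["color"][100:200,262:362],(300,300),interpolation=cv2.INTER_CUBIC)
b=cv2.resize(t["color"][132:232,307:407],(300,300),interpolation=cv2.INTER_CUBIC)
a=cv2.copyMakeBorder(a,0,200,0,0,cv2.BORDER_CONSTANT)
m=np.hstack([a,np.vstack([b,e])]);m=(255*(m/255.)**.6).astype(np.uint8)
cv2.imwrite("pics/turn.png",cv2.cvtColor(m,cv2.COLOR_RGB2BGR))
E
```

```text
lin cm [ 0.    0.03 -0.02] ang [-0.     -0.0007 -0.002 ] t 9.5667 F [-0.1  0.1 -3.8]
lin cm [-0.16  0.03  1.22] ang [-0.     -0.0007 -0.002 ] t 9.5667 F [-0.1  0.1 -3.8]
[-0.22667778  0.36017889 -0.03674184]
```

View pics/turn.png

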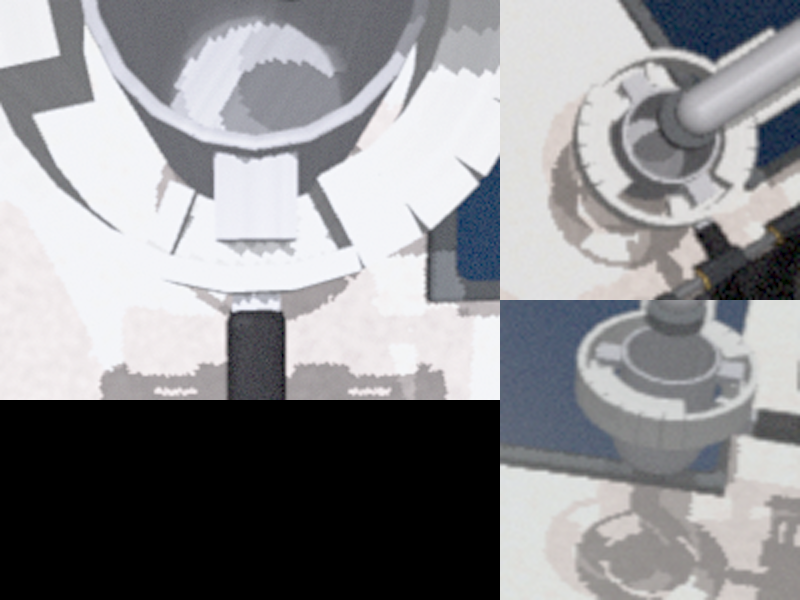

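The lug sits midway between the bump edge (x≈185) and the stop (x≈335). I'm lowering the cup into the pockets.

>>> move_arm(
  linear=[
    [-0.03, 0.03, 0.2],
    [-0.05, 0.03, 0.4],
    [-0.08, 0.03, 0.6],
    [-0.1, 0.03, 0.8],
    [-0.13, 0.03, 1.0],
    [-0.15, 0.03, 1.15],
    [-0.15, 0.03, 1.15],
  ],
  angular=[
    [0, 0, 0],
    [0, 0, 0],
    [0, 0, 0],
    [0, 0, 0],
    [0, 0, 0],
    [0, 0, 0],
    [0, 0, 0],
  ],
  fingers=[1, 1, 1, 1, 1, 1, 1],
)

```text
time_s: 10.3
position: [0.4896, -0.128, 0.1255]
tcp_rot: [[0.843, 0.527, 0.11], [0.522, -0.85, 0.07], [0.13, -0.001, -0.992]]
force: [-0.1, -0.1, -2.7]
opening: 0.187
```

```bash
python3 -c "
from rows import *
print(read_state()['moment']);rows([32.5],.147)"
```

```text
[-0.22617824  0.34723902  0.03293247]
lin cm [0.01 0.07 0.03] ang [-0.0013 -0.0003 -0.0009] t 10.3 F [-0.1 -0.1 -2.7]
```

Not seated yet, since the force is only the cup's weight. I'll go down in 1 mm steps and watch for contact.

>>> move_arm(
  linear=[
    [-0.01, 0, 0.1],
    [-0.02, 0, 0.15],
    [-0.02, 0, 0.15],
  ],
  angular=[
    [0, 0, 0],
    [0, 0, 0],
    [0, 0, 0],
  ],
  fingers=[1, 1, 1],
)

```text
time_s: 10.55
position: [0.49, -0.128, 0.1243]
tcp_rot: [[0.843, 0.527, 0.111], [0.522, -0.85, 0.07], [0.131, -0.001, -0.991]]
force: [0.2, 0.5, 0.0]
opening: 0.185
```

>>> move_arm(
  linear=[
    [-0.01, 0, 0.1],
    [-0.02, 0, 0.15],
    [-0.02, 0, 0.15],
  ],
  angular=[
    [0, 0, 0],
    [0, 0, 0],
    [0, 0, 0],
  ],
  fingers=[1, 1, 1],
)

```text
time_s: 10.8
position: [0.4905, -0.128, 0.1234]
tcp_rot: [[0.843, 0.527, 0.112], [0.522, -0.85, 0.069], [0.132, 0.0, -0.991]]
force: [-0.9, 2.0, 5.3]
opening: 0.178
```

>>> move_arm(
  linear=[
    [0, 0, -0.06],
    [0, 0, -0.06],
    [0, 0, -0.06],
    [0, 0, -0.06],
    [0, 0, -0.06],
    [0, 0, -0.06],
  ],
  angular=[
    [0, 0, 0],
    [0, 0, 0],
    [0, 0, 0],
    [0, 0, 0],
    [0, 0, 0],
    [0, 0, 0],
  ],
  fingers=[1, 1, 0.4, 0, 0, 0],
)

```text
time_s: 11.3
position: [0.4906, -0.1282, 0.124]
tcp_rot: [[0.843, 0.526, 0.113], [0.522, -0.85, 0.069], [0.132, 0.0, -0.991]]
force: [-0.4, 0.0, -0.2]
opening: 0.4
```

```bash
python3 - <<'E'
from rows import *
import pickle
s=read_state();print(s["opening"],s["force"])
w=cam("wrist");d=cam("side");t=cam("top");pickle.dump((s,w,d,t),open("c7.pkl","wb"))
a=cv2.resize(w["color"][0:240,130:380],(500,480),interpolation=cv2.INTER_CUBIC)
e=cv2.resize(d["color"][100:200,262:362],(300,300),interpolation=cv2.INTER_CUBIC)
b=cv2.resize(t["color"][132:232,307:407],(300,300),interpolation=cv2.INTER_CUBIC)
a=cv2.copyMakeBorder(a,0,120,0,0,cv2.BORDER_CONSTANT)
m=np.hstack([a,np.vstack([b,e])]);m=(255*(m/255.)**.6).astype(np.uint8)
cv2.imwrite("pics/rel.png",cv2.cvtColor(m,cv2.COLOR_RGB2BGR))
E
```

```text
0.3998084083762124 [-0.43275882  0.04807068 -0.20815845]
```

View pics/rel.png

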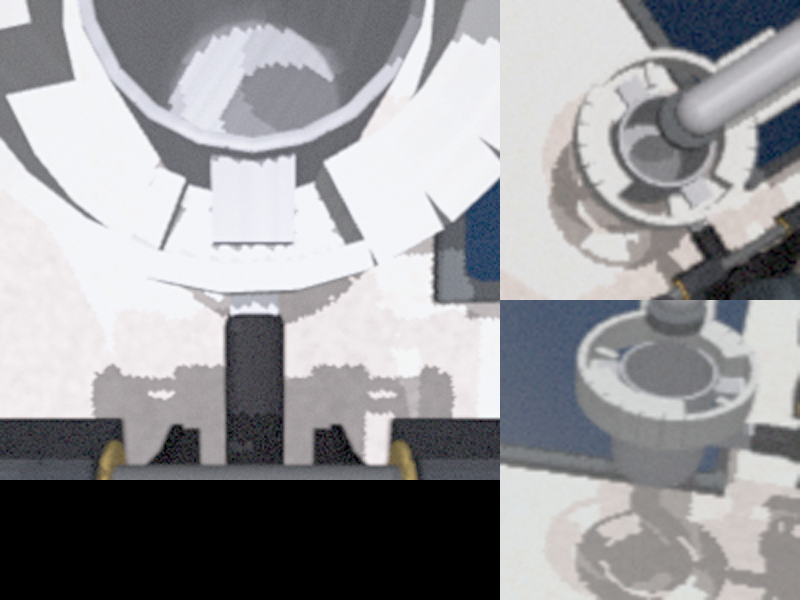

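The cup is released: force is about zero, both lugs are in their pockets, the cup is level, and the fingers clear the handle on both sides. I'm backing off along the tool axis.

>>> move_arm(
  linear=[
    [0, 0, -0.5],
    [0, 0, -1.5],
    [0, 0, -3],
    [0, 0, -5],
    [0, 0, -8],
    [0, 0, -11],
    [-3, 0, -14],
    [-6, 0, -15],
    [-6, 0, -15],
    [-6, 0, -15],
  ],
  angular=[
    [0, 0, 0],
    [0, 0, 0],
    [0, 0, 0],
    [0, 0, 0],
    [0, 0, 0],
    [0, 0, 0],
    [0, 0, 0],
    [0, 0, 0],
    [0, 0, 0],
    [0, 0, 0],
  ],
  fingers=[0, 0, 0, 0, 0, 0, 0, 0, 0, 0],
)

```text
time_s: 12.28
position: [0.4226, -0.1706, 0.2662]
tcp_rot: [[0.844, 0.524, 0.115], [0.52, -0.852, 0.067], [0.133, 0.003, -0.991]]
force: [0.1, 0.1, -0.4]
opening: 0.5
```

```bash
python3 - <<'E'
from rows import *
s=read_state();print(s["force"],s["qvel"])
w=cam("wrist");d=cam("side");t=cam("top")
a=cv2.resize(w["color"],(500,375),interpolation=cv2.INTER_AREA)
e=cv2.resize(d["color"][90:220,247:377],(300,300),interpolation=cv2.INTER_CUBIC)
b=cv2.resize(t["color"][122:252,287:417],(300,300),interpolation=cv2.INTER_CUBIC)
a=cv2.copyMakeBorder(a,0,225,0,0,cv2.BORDER_CONSTANT)
m=np.hstack([a,np.vstack([b,e])]);m=(255*(m/255.)**.6).astype(np.uint8)
cv2.imwrite("pics/fin.png",cv2.cvtColor(m,cv2.COLOR_RGB2BGR))
import pickle;pickle.dump((s,w,d,t),open("c8.pkl","wb"))
E
```

```text
[ 0.14430307  0.10891551 -0.38819972] [ 2.07922757  2.21350838 -0.17889274  0.70510774 -0.54149926  0.33907259]
```

View pics/fin.png

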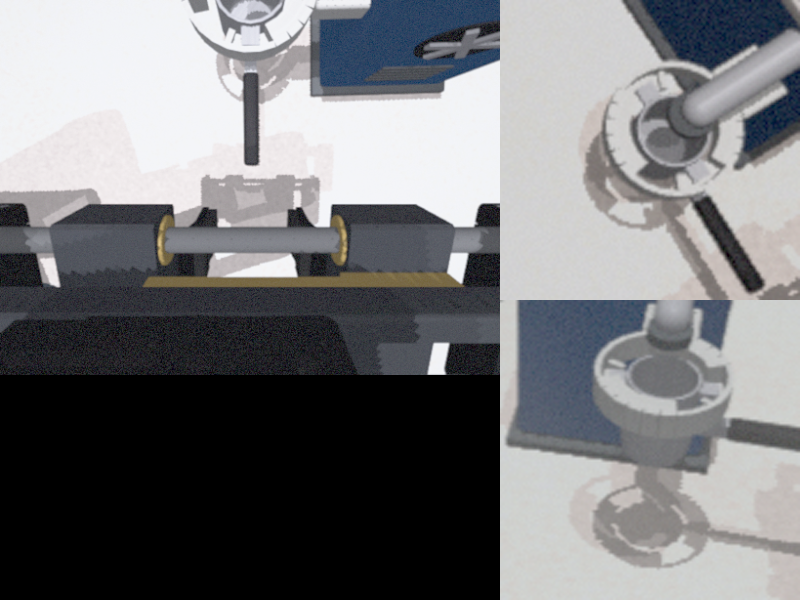

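The cup hangs level in the collar. Its handle runs parallel to the crusher's blue side and points out on the fan-front side, and the gripper is clear. I'll let the arm settle, then hand in.

>>> move_arm(
  linear=[
    [0, 0, 0],
    [0, 0, 0],
    [0, 0, 0],
    [0, 0, 0],
  ],
  angular=[
    [0, 0, 0],
    [0, 0, 0],
    [0, 0, 0],
    [0, 0, 0],
  ],
  fingers=[0, 0, 0, 0],
)

```text
time_s: 12.77
position: [0.4236, -0.1689, 0.2642]
tcp_rot: [[0.842, 0.528, 0.111], [0.523, -0.85, 0.071], [0.132, -0.001, -0.991]]
force: [-0.2, -0.4, 0.4]
opening: 0.5
```

```bash
python3 -c "
from h import *
print(hand_in())"
```

```text
the job is handed in; nothing more can be done
None
```

The catch cup is locked in the crusher's collar and the job is handed in at about 12.8 s. I gripped it by the handle and raised it through the gaps with the handle swung out to the left. I then turned it 50° anticlockwise, lowered it until the lugs touched (about 5 N), let go and backed off.

- **Last checks:** the final top, side and wrist pictures show the cup level, both lugs in their pockets and the handle pointing straight out on the fan-front side. The arm touches nothing, with force readings near zero. I never moved the arm near the dipper, though I took no last picture of it.
- **Slip in the grip:** the cup sagged about 7° in the grip in all after lifting. I levelled it by tilting the tool before inserting it.
- **Disagreements:** my camera estimates of the collar differed by about 2 to 3 mm and a few degrees. The lugs touched about 1 to 2 mm lower than I had calculated. Both were within the fit's clearance.

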